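# Turn the drained beaker over for titration and stand the electrode in it

## Robot

A 7-joint arm with a two-finger parallel gripper is mounted at the origin on the work surface. World frame = base frame: x ahead of the robot, y to its left, z up, the work surface at z = 0. Lengths are in m, angles in rad, forces in N, time in s.
With the tool pointing down it reaches from about 0.35 to 0.9 m from the base axis. Payload 7.2 kg.
Tool frame: the origin (TCP) lies midway between the tips of the shut fingers; the grasp point (between the pads) lies 19 mm behind it; z points along the fingers, y is the line along which they close (so a half turn about z gives the same grasp; the last joint's range is limited). The gripper opens to 88 mm and grips with 3 to 60 N. Pads are 20 mm wide; open, the fingers measure 115 mm over their backs; the gripper's body (75 mm by 178 mm) begins 61 mm behind the grasp point.
Start: joints at [1.231, 0.411, -0.013, 1.596, 0.006, 1.134, -0.082], TCP at [0.168, -0.602, 0.223] pointing down, gripper open.
Joint ranges: [-2.95, 2.95], [-0.29, 1.99], [-1.47, 1.44], [0.14, 2.54], [-1.03, 4.17], [0.13, 1.85], [-2.86, 2.86]. Speed limits (rad/s): [2.39, 2.39, 3.01, 3.01, 3.14, 3.14, 3.14].

## Interface

Orientations are given as a unit quaternion [x, y, z, w].
In Python, from plant import move_to, move_straight, set_joints, ungrasp, close, sleep, solve_ik, capture, camera_params, PlanningError, close_job, current_time_s, current_q, current_joint_velocities, current_joint_torque, current_eef_pos, current_ee_rot, current_wrist_force, current_wrist_torque, current_opening, current_grasp_force gives the robot as it stands. Calls block until the motion is done:
- move_to(position, orientation): joint-space move of the TCP to a pose.
- move_straight(position, velocity=0.15, attitude=None, until_force=None): straight line of the TCP; attitude=None keeps the orientation; velocity is the mean speed in m/s. With until_force (N) it stops when the force on the tool has changed by that much, and returns True; else False.
- set_joints(angles): joint-space move.
- ungrasp() and close(): open the fingers fully, or close them until they stop; the grip force is fixed at half the most.
- sleep(seconds).
- solve_ik(position, orientation): joint angles nearest the present ones, or None.
- capture(name): name is "side" or "top" or "wrist"; returns the picture (420x560x3 uint8, blue, green, red); there is no depth.
- camera_params(name): a dict with "intrinsics" (3x3 intrinsics, pixels), "xyz" and "orientation" of the camera in the world; the wrist camera has in their place "hand_eye" (4x4, takes a point from camera to tool coordinates, whose origin is the TCP and whose axes are the flange's). Camera axes: x right, y down, z forward; pixel columns grow to the right and rows downward; lengths in m; the calibration is good to about 2 mm. A picture is of the moment at which its call begins: read the wrist's pose just before it. camera_params takes no time and is no camera call.
A pose or a line that the arm cannot do raises PlanningError and nothing moves.
- close_job(): hands the job in; it is judged then, once.
Readings, each from a call of its own:
- current_time_s(): time.
- current_q(): joint angles.
- current_joint_velocities(): joint speeds.
- current_joint_torque(): joint torques, N m.
- current_eef_pos(): TCP position.
- current_ee_rot(): TCP orientation.
- current_wrist_force(): force on the tool from outside, world axes, zero at the start.
- current_wrist_torque(): the same for the moment, N m.
- current_opening(): finger opening in m.
- current_grasp_force(): force on a finger pad.
Only numpy, scipy, OpenCV 4.12 (cv2) and the standard library are available. Lean on these libraries where they do the work, as an engineer would, in place of code of your own. Each camera call takes 0.05 s, during which the arm holds its last target. There are 200 camera calls.

## Task

The tall steel beaker is draining mouth-down on the rubber mat: turn it mouth-up and stand it in the middle of the stirrer's round plate. Then take the electrode out of its holder and stand it, tip down and cap up, in the beaker; it may lean on the rim. Drop neither of them, and leave the other glassware and dishes where they are.

Things in the scene. Friction and masses are not known exactly. Their poses are not given: they have to be found in the camera images.
- beaker: Plain straight steel beaker, 60 mm outer diameter, 90 mm tall, wall 3 mm, floor 4 mm thick, about 160 g. Origin: centre of the outside of its closed bottom; z axis from the bottom to the open mouth. At the start it stands mouth-down on the mat (origin on top, z axis pointing down). It tends to stay where it is laid on its side on the bench.
- beaker_rim (a point): Centre of the beaker's mouth, 90 mm along its z axis from the origin.
- beaker_in (a point): Centre of the beaker's inner floor, 4 mm along its z axis from the origin; inside diameter 54 mm.
- mat: Black rubber drain mat, fixed, 260 mm (x) by 340 mm (y), 4 mm thick; the beaker and the porcelain dish drain on it. The bench between the mat and the stirrer, nearer the robot than the holder, is clear. Origin: centre of its underside, z up.
- stirrer: Slim white magnetic stirrer, fixed, 170 mm (its x) by 160 mm (its y), case top 38 mm above the bench, with a round steel plate of 130 mm diameter in the middle whose top is 45 mm above the bench. Origin: centre of its underside, z up.
- stirrer_plate (a point): Centre of the top face of the stirrer's round plate, z up.
- electrode: Cordless pH electrode, a straight rod 150 mm long: grey shaft of 12 mm diameter and 105 mm length, then a black cap of 20 mm diameter and 45 mm length, about 50 g. Origin at the tip of the shaft, z axis from the tip to the cap. At the start it stands upright in the holder's bore, its tip 4 mm above the bench.
- electrode_tip (a point): Lower end of the electrode's shaft (its origin).
- electrode_cap (a point): Centre of the electrode's cap, 128 mm from the tip along its z axis: the place to grip it from above.
- holder: Grey block, fixed, 70 by 70 mm, 50 mm high, with one upright bore of 17 mm diameter and 46 mm depth in its middle, in which the electrode stands. Origin: centre of its underside, z up.
- dish: White porcelain dish, 94 mm across the mouth, 46 mm high, also draining mouth-down on the mat; leave it alone. Origin: centre of its outside bottom (on top at the start), z axis to its mouth.
- flask_a: Conical glass flask, 80 mm wide, 110 mm high; leave it alone. Origin: centre of its underside.
- flask_b: Conical glass flask, 68 mm wide, 94 mm high; leave it alone. Origin: centre of its underside.
- reagent: Amber bottle, 68 mm wide, 150 mm high; leave it alone. Origin: centre of its underside.
- jar: Amber jar with a black lid, 60 mm wide, 75 mm high; leave it alone. Origin: centre of its underside.
- petri: White shallow dish, 90 mm wide, 14 mm high; leave it alone. Origin: centre of its underside.
Mind the look-alikes: they are no part of the job. Leave any green look-alike of the beaker alone.

How it is judged:
By the outcome, as a careful person would: the job done as asked, in the order asked, and still so for the second after the job is handed in, with the robot touching nothing.
It also fails if it takes over 69 s, if anything falls off the work surface, if the arm or the gripper's body presses on something with over 40 N, if the wrist force passes 120 N, or if a joint passes its speed limit or range.

## Working session

There is one attempt and no reset: what is moved stays moved. The work goes in short steps, each a Python script; the robot and the scene stay as the last script left them, time stands still between calls to the robot, and variables do not carry over. Pictures are saved under pics/ and viewed, at most 10 in all, crops included, and the job is handed in when it is done.

```bash
mkdir -p pics; ls; python3 - <<'E'
from plant import *
import cv2
for n in ("top","side"):
    cv2.imwrite(f"pics/{n}0.png",capture(n)); p=camera_params(n); print(n,p)
print(camera_params("wrist"), current_eef_pos(), current_ee_rot(), current_time_s())
E
```

```text
pics
top {'intrinsics': array([[389.53399911,   0.        , 279.99841012],
       [  0.        , 389.53399911, 211.88730785],
       [  0.        ,   0.        ,   1.        ]]), 'xyz': array([0.40257375, 0.05627045, 1.27981666]), 'orientation': array([ 0.70890491, -0.70288032,  0.04741155, -0.03413556])}
side {'intrinsics': array([[530.54972899,   0.        , 278.8030087 ],
       [  0.        , 530.54972899, 212.99730116],
       [  0.        ,   0.        ,   1.        ]]), 'xyz': array([-0.21080418,  0.79725928,  1.18290752]), 'orientation': array([-0.34725615,  0.85734851, -0.34956778,  0.14889277])}
{'intrinsics': array([[335.72780825,   0.        , 281.89072477],
       [  0.        , 335.72780825, 211.5550063 ],
       [  0.        ,   0.        ,   1.        ]]), 'hand_eye': array([[ 2.24561778e-04, -9.58465448e-01, -2.85208582e-01,
         7.72584606e-02],
       [ 9.99999681e-01, -3.30678310e-06,  7.98472268e-04,
         1.81462328e-04],
       [-7.66251203e-04, -2.85208671e-01,  9.58465141e-01,
        -1.61856570e-01],
       [ 0.00000000e+00,  0.00000000e+00,  0.00000000e+00,
         1.00000000e+00]])} [ 0.16759971 -0.60165129  0.2219185 ] [ 9.90784015e-01  1.35449401e-01 -1.40784192e-04 -6.89536724e-04] 0.1
```

View pics/top0.png

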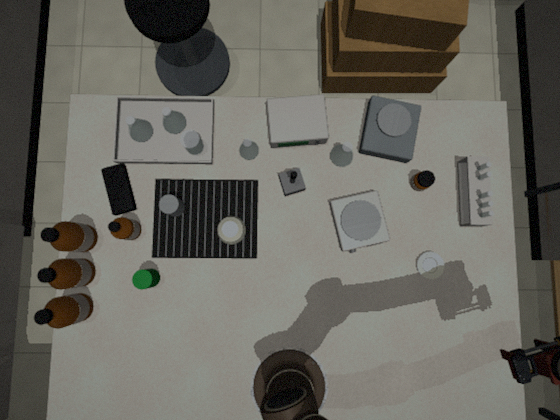

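View pics/side0.png

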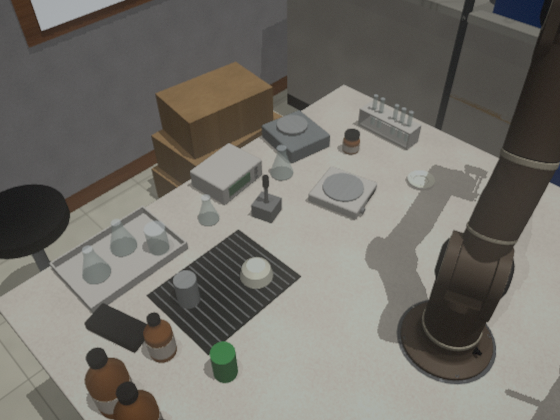

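Possible mix-ups (top-view pixels):
- **Beaker:** the steel one on the mat (171,206), the green one (145,278) and the glass one in the tray (193,142). I take the steel one on the mat.
- **Stirrer:** the slim white one (360,220) and the dark grey hotplate (392,125). I take the white one.
- **Electrode:** only the one in the holder (292,180).

I'll check these in one close crop.

```bash
cat > h.py <<'E'
from plant import *
import numpy as np, cv2
from scipy.spatial.transform import Rotation as R
def ray(n,uv,pose=None):
    p=camera_params(n); d=np.linalg.inv(p["intrinsics"])@[*uv,1.0]
    if n=="wrist":
        Rt=R.from_quat(pose[1]).as_matrix(); H=p["hand_eye"]
        return pose[0]+Rt@H[:3,3], Rt@H[:3,:3]@d
    return np.array(p["xyz"]), R.from_quat(p["orientation"]).as_matrix()@d
def on_plane(n,uv,z,pose=None):
    o,d=ray(n,uv,pose); return o+d*(z-o[2])/d[2]
def quat(z,y):
    z=np.array(z,float); z/=np.linalg.norm(z); y=np.array(y,float); y-=z*(y@z); y/=np.linalg.norm(y)
    return R.from_matrix(np.c_[np.cross(y,z),y,z]).as_quat()
E
python3 - <<'E'
from h import *
t=cv2.imread("pics/top0.png")
cv2.imwrite("pics/crop0.png",cv2.resize(t[125:300,130:400],None,fx=2.9,fy=2.9,interpolation=cv2.INTER_CUBIC))
for nm,uv,z in [("beaker",(170,205),.094),("green",(145,278),.08),("dish",(231,230),.05),("plate",(360,220),.045),("cap",(294,174),.154),("holder",(291,182),.05),("petri",(430,264),0),("flaskb?",(341,154),.05)]:
    print(nm,on_plane("top",uv,z).round(3))
E
```

```text
beaker [0.558 0.371 0.094]
green [0.337 0.441 0.08 ]
dish [0.486 0.188 0.05 ]
plate [ 0.522 -0.222  0.045]
cap [ 0.646 -0.005  0.154]
holder [ 0.642 -0.001  0.05 ]
petri [ 0.384 -0.461  0.   ]
flaskb? [ 0.736 -0.163  0.05 ]
```

View pics/crop0.png

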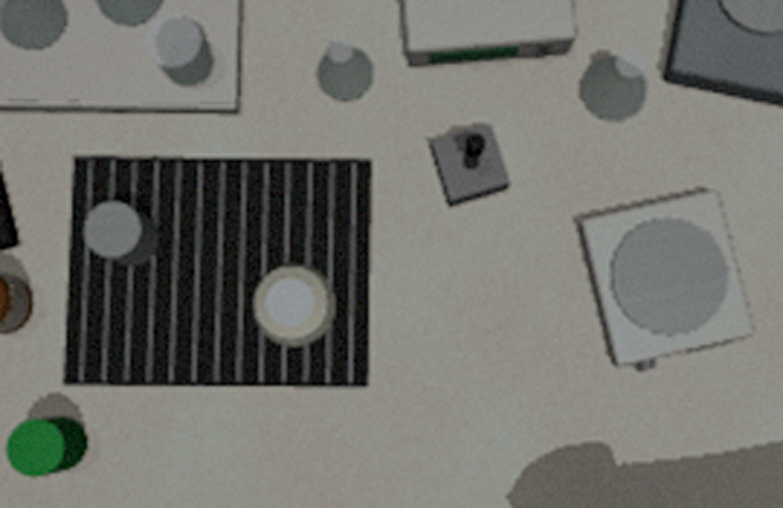

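The crop confirms it: a plain steel disc on the mat (crop 113,229 → top px 169,204), white stirrer plate (crop 670,276 → 361,220), electrode cap (crop 477,143) in the grey holder. Next I refine the centres and test IK for a side grasp with a roll flip.

```bash
python3 - <<'E'
from h import *
t=cv2.imread("pics/top0.png"); g=cv2.cvtColor(t,cv2.COLOR_BGR2GRAY)
def circ(x,y,w,r0,r1,z):
    s=8; c=cv2.resize(g[y-w:y+w,x-w:x+w],None,fx=s,fy=s,interpolation=cv2.INTER_CUBIC); c=cv2.GaussianBlur(c,(0,0),4)
    C=cv2.HoughCircles(c,cv2.HOUGH_GRADIENT,1.5,300,param1=60,param2=10,minRadius=r0*s,maxRadius=r1*s)
    u=(C[0,0,:2]+.5)/s-.5+[x-w,y-w]; print(u.round(1),C[0,0,2]/s,on_plane("top",u,z).round(4))
circ(169,204,17,8,12,.094); circ(361,220,28,17,23,.045); circ(231,230,20,11,16,.01)
# IK
b=np.array([.562,.375]); p=np.array([.522,-.225])
np.set_printoptions(precision=2,suppress=True)
for nm,c,z,tilt,sgns in (("b",b,.056,-1,(1,-1)),("s",p,.085,1,(1,-1))):
  for yaw in (-60,-40,-20,0,20,40,60,80):
    for s in sgns:
      for td in (0,5):
        a=np.radians(yaw);t=np.radians(td)*tilt
        d=np.array([np.cos(a)*np.cos(t),np.sin(a)*np.cos(t),np.sin(t)]); y=np.array([-np.sin(a),np.cos(a),0])*s
        q=solve_ik(np.r_[c,z]+.019*d,quat(d,y))
        if q is not None: print(nm,yaw,s,td,np.array(q))
E
```

```text
[168.3 203.7] 9.89375 [0.562  0.3759 0.094 ]
[355.2 225.4] 20.80625 [ 0.5047 -0.2066  0.045 ]
[230.7 229.7] 13.86875 [0.4899 0.193  0.01  ]
b -60 1 0 [-1.21  1.31  0.19  1.24  0.94  1.78 -0.98]
b -60 1 5 [-1.09  1.25 -0.03  1.26  1.06  1.84 -1.04]
b -60 -1 0 [-1.21  1.31  0.19  1.24  0.94  1.78  2.16]
b -60 -1 5 [-1.09  1.25 -0.01  1.26  1.05  1.83  2.1 ]
b -40 1 0 [-1.02  1.21 -0.22  1.55  1.43  1.84 -1.23]
b -40 1 5 [-1.02  1.16 -0.22  1.58  1.39  1.76 -1.21]
b -40 -1 0 [-1.02  1.21 -0.22  1.55  1.43  1.84  1.91]
b -40 -1 5 [-1.02  1.16 -0.22  1.58  1.39  1.76  1.93]
b -20 1 0 [-1.03  1.16 -0.22  1.85  1.71  1.75 -1.41]
b -20 1 5 [-0.87  1.14 -0.43  1.87  1.79  1.83 -1.33]
b -20 -1 0 [-1.03  1.16 -0.22  1.85  1.71  1.75  1.73]
b -20 -1 5 [-0.87  1.14 -0.43  1.87  1.79  1.83  1.81]
b 0 1 0 [-0.95  1.15 -0.22  2.1   2.09  1.8  -1.56]
b 0 1 5 [-0.77  1.13 -0.43  2.12  2.18  1.84 -1.41]
b 0 -1 0 [-0.95  1.15 -0.22  2.1   2.09  1.8   1.58]
b 0 -1 5 [-0.77  1.13 -0.43  2.12  2.18  1.84  1.73]
b 20 1 0 [-1.14  1.21  0.19  2.29  2.42  1.72 -1.94]
b 20 1 5 [-1.13  1.14  0.19  2.32  2.47  1.
[... 1779 characters left out ...]
.37]
s 20 -1 5 [ 2.02  1.97 -1.28  2.14 -0.05  0.2   0.53]
s 40 1 0 [ 1.6   1.33 -0.84  1.93 -0.95  0.87 -2.01]
s 40 1 5 [ 1.6   1.4  -0.84  1.9  -0.94  0.93 -1.98]
s 40 -1 0 [ 1.73  1.49 -1.05  1.92 -0.62  0.71  0.87]
s 40 -1 5 [ 1.74  1.57 -1.05  1.89 -0.62  0.76  0.9 ]
s 60 1 0 [ 1.2   1.18 -0.43  1.67 -0.96  1.41 -2.05]
s 60 1 5 [ 1.2   1.23 -0.43  1.64 -0.98  1.47 -2.03]
s 60 -1 0 [ 1.29  1.22 -0.56  1.66 -0.86  1.33  1.01]
s 60 -1 5 [ 1.29  1.28 -0.57  1.64 -0.88  1.38  1.03]
s 80 1 0 [ 0.95  1.21 -0.22  1.4  -0.87  1.76 -2.11]
s 80 1 5 [ 0.97  1.27 -0.26  1.37 -0.88  1.8  -2.12]
s 80 -1 0 [ 1.14  1.28 -0.55  1.38 -0.65  1.62  0.85]
s 80 -1 5 [ 1.14  1.34 -0.56  1.36 -0.68  1.67  0.86]
```

The wrist camera sits 77 mm off the tool axis. A single roll flip would swing it into the bench, so I'll use the lay-down and regrasp instead. I'll check IK for that chain.

```bash
cat >> h.py <<'E'
Z=np.array([0,0,1.])
def hd(deg): a=np.radians(deg); return np.array([np.cos(a),np.sin(a),0])
def grasp(k,M,n,th):
    """k=1: beaker mouth on the belly side, k=2: on the camera side; th = angle tool z to mouth. -> (t, quat)"""
    c,s=np.cos(np.radians(th)),np.sin(np.radians(th)); t=c*M+s*n
    x=(c*n-s*M) if k==1 else (s*M-c*n)
    return t,R.from_matrix(np.c_[x,np.cross(t,x),t]).as_quat()
B=np.array([.562,.376]); P=np.array([.522,-.226]); L=np.array([.44,.0])
TH1,TH2=72,96
E
python3 - <<'E'
from h import *
np.set_printoptions(precision=2,suppress=True)
def pr(nm,a,pos,tq):
    q=solve_ik(pos+.019*tq[0],tq[1])
    if q is not None: print(nm,a,np.array(q))
for a in (-30,-10,10,30): pr("pick",a,np.r_[B,.066],grasp(1,-Z,hd(a),TH1)); pr("pickup",a,np.r_[B,.24],grasp(1,-Z,hd(a),TH1)); 
for a in range(-90,91,30): pr("lay",a,np.r_[L,.03],grasp(1,-hd(a),-Z,TH1)); pr("re",a,np.r_[L,.03],grasp(2,-hd(a),-Z,TH2))
for a in range(-90,-29,15): pr("put",a,np.r_[P,.1],grasp(2,Z,hd(a),TH2)); pr("puthi",a,np.r_[P,.25],grasp(2,Z,hd(a),TH2))
E
```

```text
pick -30 [-0.72  1.07 -0.63  1.77  1.65  1.79  1.97]
pickup -30 [-0.72  0.76 -0.63  1.79  1.52  1.75  2.2 ]
pick -10 [-0.66  1.02 -0.63  2.04  1.96  1.68  1.93]
pickup -10 [-0.98  0.55 -0.22  2.08  1.66  1.29  2.12]
pick 10 [-1.03  0.88 -0.01  2.29  2.28  1.28  1.56]
pickup 10 [-0.86  0.46 -0.22  2.3   2.13  1.1   1.98]
pick 30 [-0.77  0.89 -0.01  2.39  2.89  1.4   1.54]
pickup 30 [ 0.19  0.8  -1.24  2.37  2.6   1.19  2.47]
lay -90 [ 0.24  0.48 -0.14  2.19 -0.47  0.56 -2.61]
re -90 [ 0.29  0.51 -0.59  2.18  0.65  0.66 -0.78]
lay -60 [ 0.25  0.54 -0.21  2.07 -0.23  0.73 -2.37]
re -60 [ 0.26  0.47 -0.53  2.23  0.66  0.57 -0.27]
lay -30 [ 0.24  0.59 -0.3   1.99 -0.    0.86 -2.13]
re -30 [ 0.29  0.46 -0.54  2.26  0.66  0.49  0.26]
lay 0 [ 0.23  0.62 -0.42  1.95  0.24  0.94 -1.9 ]
re 0 [ 0.39  0.47 -0.61  2.27  0.66  0.46  0.83]
lay 30 [ 0.24  0.64 -0.56  1.97  0.48  0.99 -1.67]
re 30 [ 0.76  0.65 -1.04  2.24  0.94  0.65  1.15]
lay 60 [ 0.24  0.63 -0.67  2.05  0.7   0.98 -1.42]
re 60 [ 0.9   0.82 -1.25  2.2   1.02  0.83  1.63]
lay 90 [ 0.2   0.58 -0.67  2.16  0.88  0.88 -1.12]
re 90 [-0.66  0.58  0.82  2.25 -0.89  0.69 -2.31]
put -90 [-0.13  1.   -0.22  1.95  1.34  1.69  1.73]
puthi -90 [ 0.02  0.73 -0.43  1.99  1.37  1.85  1.95]
put -75 [-0.33  0.96 -0.01  2.17  1.5   1.48  1.58]
puthi -75 [-0.33  0.62 -0.01  2.22  1.47  1.5   1.87]
put -60 [-0.49  1.01  0.19  2.37  1.76  1.34  1.32]
puthi -60 [-0.48  0.58  0.19  2.43  1.75  1.34  1.68]
put -45 [-0.4   1.09  0.19  2.52  2.12  1.55  1.09]
```

```bash
python3 - <<'E'
from h import *
np.set_printoptions(precision=3,suppress=True)
t,q=grasp(1,-Z,hd(0),TH1)
G=np.r_[B,.066]+.019*t
move_to([.42,.1,.40],q); print(current_time_s(),current_q())
move_to(G-.13*t+[0,0,.12],q)
move_straight(G-.13*t,velocity=.2); print(current_time_s(),current_q(),current_eef_pos(),current_wrist_force())
pose=(current_eef_pos(),current_ee_rot())
w=capture("wrist"); s=capture("side")
cv2.imwrite("pics/w1.png",w); cv2.imwrite("pics/s1.png",s); cv2.imwrite("pics/ws1.png",cv2.resize(np.hstack([w,s]),(800,300)))
np.savez("w1.npz",p=pose[0],r=pose[1])
E
```

```text
Traceback (most recent call last):
plant.PlanningError: the arm cannot take that pose within its joint ranges
```

```bash
cat > a.py <<'E'
from h import *
np.set_printoptions(precision=3,suppress=True)
t,q=grasp(1,-Z,hd(0),TH1)
G=np.r_[B,.066]+.019*t
for via in ([.5,.1,.40],[.55,.1,.38],[.55,.2,.35]):
    if solve_ik(via,q) is not None: move_to(via,q); print(via,current_time_s(),current_q()); break
pre=G-.13*t
move_to(pre+[0,0,.12],q)
move_straight(pre,velocity=.2); print(current_time_s(),current_q(),current_eef_pos(),current_wrist_force())
pose=(current_eef_pos(),current_ee_rot())
w=capture("wrist"); s=capture("side")
cv2.imwrite("pics/w1.png",w); cv2.imwrite("pics/s1.png",s); cv2.imwrite("pics/ws1.png",cv2.resize(np.hstack([w,s]),(800,300)))
np.savez("w1.npz",p=pose[0],r=pose[1])
E
python3 a.py
```

```text
[0.55, 0.1, 0.38] 2.9333 [ 0.1   -0.162 -0.647  2.496  2.2    0.602  2.131]
4.9417 [-0.936  0.853 -0.546  2.3    1.817  1.631  1.733] [0.457 0.376 0.101] [ 0.293 -0.327  0.234]
```

View pics/ws1.png

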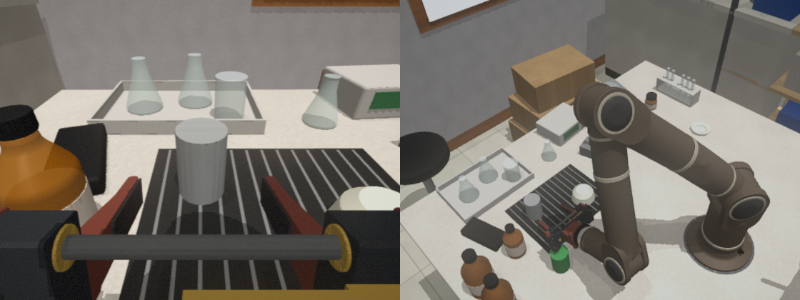

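The wrist view shows the beaker centred between the fingers (wrist px ~281,183 for its top), and the side view shows the gripper clear of the green beaker. I'll advance, grip and lift.

```bash
python3 - <<'E'
from h import *
np.set_printoptions(precision=3,suppress=True)
d=np.load("w1.npz"); print("wrist est",on_plane("wrist",(281,183),.094,(d["p"],d["r"])))
t,q=grasp(1,-Z,hd(0),TH1)
G=np.r_[B,.066]+.019*t
print(move_straight(G,velocity=.12,until_force=6)); print(current_eef_pos()-G,current_wrist_force())
close(); print(current_opening(),current_grasp_force(),current_wrist_force())
move_straight(G+[0,0,.15],velocity=.2); print(current_time_s(),current_q(),current_wrist_force(),current_opening())
for a in range(60,271,30):
    tt,qq=grasp(1,-hd(a),-Z,TH1); j=solve_ik(np.r_[L,.13]+.019*tt,qq); k=solve_ik(np.r_[L,.03]+.019*tt,qq)
    if j is not None and k is not None: print(a,np.array(j),np.array(k)[[4,6]],np.abs(np.array(j)-current_q()).max())
E
```

```text
wrist est [0.557 0.376 0.094]
False
[-0.001  0.001  0.   ] [-0.443  0.791  0.18 ]
0.05853805228194892 29.999698405808886 [-1.529 -1.434  0.694]
7.7417 [-0.732  0.59  -0.469  2.197  1.927  1.332  2.06 ] [ 0.116  0.009 -0.865] 0.05874880652024885
60 [-1.149  0.716  1.258  2.075 -0.466  1.02  -0.164] [-0.362 -0.374] 2.3932608029590994
90 [-1.16   0.47   1.056  2.181 -0.136  0.768 -0.044] [-0.291  0.02 ] 2.104237825942508
120 [-1.072  0.272  0.848  2.293  0.18   0.587  0.127] [0.073 0.153] 1.9332019528465243
150 [-0.659  0.136  0.409  2.369  0.388  0.452  0.453] [ 0.914 -0.121] 1.6067105153971546
180 [ 0.62   0.191 -0.819  2.343  0.508  0.4    0.959] [1.525 0.049] 1.4184414561653447
210 [-0.613  0.15   0.695  2.381 -0.64   0.459  2.712] [1.052 1.088] 2.566952525774391
240 [ 1.111  0.481 -1.212  2.2    0.319  0.611  2.349] [0.811 1.945] 1.8434629807694125
270 [ 1.072  0.61  -1.227  2.082  0.351  0.832  2.824] [0.437 2.814] 1.8041691345628128
```

```bash
python3 - <<'E'
from h import *
np.set_printoptions(precision=3,suppress=True)
a=150
t,q=grasp(1,-hd(a),-Z,TH1); D=np.r_[L,.031]+.019*t
for z in (.15,.12,.1):
    try: move_to(D+[0,0,z],q); break
    except PlanningError as e: print(z,e)
print(current_time_s(),current_q(),current_opening())
move_straight(D+[0,0,.02],velocity=.2)
print(move_straight(D-[0,0,.005],velocity=.04,until_force=4),current_eef_pos()-D,current_wrist_force())
ungrasp(); 
move_straight(current_eef_pos()-.10*t,velocity=.2); print(current_time_s(),current_q())
p=(current_eef_pos(),current_ee_rot()); np.savez("w2.npz",p=p[0],r=p[1])
w=capture("wrist"); s=capture("side"); tp=capture("top")
cv2.imwrite("pics/w2.png",w);cv2.imwrite("pics/t2.png",tp);cv2.imwrite("pics/s2.png",s)
cv2.imwrite("pics/ws2.png",np.hstack([cv2.resize(w,(400,300)),cv2.resize(tp[140:290,180:380],(400,300))]))
t2,q2=grasp(2,-hd(a),-Z,TH2); C=np.r_[L,.03]+.027*-hd(a)+.019*t2
for z in (.1,.0):
  j=solve_ik(C+[0,0,z],q2); print(j)
E
```

```text
9.2167 [-1.302 -0.002  1.054  2.337  0.389  0.614  0.504] 0.058979602601617574Traceback (most recent call last):
  File "<stdin>", line 10, in <module>
plant.PlanningError: the arm cannot follow that straight line within its joint ranges
```

```bash
python3 - <<'E'
from h import *
np.set_printoptions(precision=2,suppress=True)
lo,hi=np.array([-2.95,-.29,-1.47,.14,-1.03,.13,-2.86]),np.array([2.95,1.99,1.44,2.54,4.17,1.85,2.86])
for Lx,Ly in ((.44,0),(.5,0.02),(.5,-.03)):
  for a in range(90,280,30):
    t,q=grasp(1,-hd(a),-Z,TH1); D=np.array([Lx,Ly,.031])+.019*t
    h=solve_ik(D+[0,0,.12],q); l=solve_ik(D,q)
    if h is None or l is None: continue
    h,l=np.array(h),np.array(l)
    print(Lx,Ly,a,h,l,"d",np.abs(h-l).max().round(2),"marg",min((h-lo).min(),(hi-h).min(),(l-lo).min(),(hi-l).min()).round(2),"mv",np.abs(h-current_q()).max().round(2))
E
```

```text
0.44 0 90 [-1.3   0.58  1.31  2.17 -0.33  0.85  0.19] [-1.07  0.73  0.99  2.24 -0.52  0.59  0.26] d 0.32 marg 0.13 mv 0.73
0.44 0 120 [-1.38  0.39  1.29  2.28 -0.15  0.63  0.5 ] [-1.    0.57  0.83  2.36 -0.35  0.31  0.57] d 0.46 marg 0.15 mv 0.63
0.44 0 150 [-1.32  0.14  1.16  2.37  0.15  0.47  0.74] [-0.47  0.38  0.22  2.43  0.9   0.18 -0.11] d 0.94 marg 0.05 mv 0.5
0.44 0 180 [-0.8   0.05  0.7   2.4   0.01  0.4   1.45] [ 0.22  0.39 -0.42  2.44  1.42  0.2   0.04] d 1.41 marg 0.07 mv 0.53
0.44 0 210 [-1.09  0.18  1.26  2.37 -0.71  0.57  2.82] [ 0.59  0.46 -0.68  2.38  0.85  0.17  1.27] d 1.94 marg 0.04 mv 1.9
0.44 0 240 [ 0.99  0.33 -1.01  2.19 -0.    0.62  2.64] [ 1.13  0.97 -1.39  2.26  1.15  0.76  1.66] d 1.15 marg 0.08 mv 1.82
0.44 0 270 [-0.82  0.55  1.27  2.17 -0.9   1.17 -2.17] [ 1.05  0.92 -1.26  2.14  0.81  0.79  2.47] d 4.64 marg 0.13 mv 3.09
0.5 0.02 90 [-1.18  0.64  1.2   2.02 -0.36  0.91  0.17] [-1.04  0.8   0.99  2.09 -0.55  0.68  0.25] d 0.22 marg 0.24 mv 0.75
0.5 0.02 120 [-1.22  0.48  1.14  2.15 -0.23  0.68  0.54] [-0.96  0.64  0.81  2.21 -0.37  0.4   0.57] d 0.34 ma
[... 830 characters left out ...]
0.84  0.61  0.77  2.23 -0.34  0.35  0.65] d 0.36 marg 0.22 mv 0.48
0.5 -0.03 150 [-0.93  0.25  0.88  2.25 -0.03  0.47  0.99] [-0.57  0.48  0.49  2.32 -0.14  0.15  1.02] d 0.39 marg 0.02 mv 0.31
0.5 -0.03 180 [-0.5   0.17  0.51  2.26 -0.2   0.42  1.73] [ 0.15  0.43 -0.23  2.31  0.85  0.14  0.69] d 1.05 marg 0.01 mv 0.81
0.5 -0.03 210 [-0.39  0.21  0.54  2.22 -0.59  0.56  2.7 ] [ 0.65  0.54 -0.68  2.24  0.66  0.25  1.55] d 1.24 marg 0.12 mv 1.78
0.5 -0.03 240 [ 0.84  0.39 -0.82  2.05  0.    0.68  2.69] [ 1.08  0.96 -1.29  2.11  1.03  0.76  1.85] d 1.02 marg 0.17 mv 1.77
0.5 -0.03 270 [ 1.05  0.7  -1.23  1.92  0.41  0.97  2.82] [ 1.06  1.07 -1.34  1.99  0.91  0.98  2.48] d 0.49 marg 0.04 mv 1.9
```

```bash
sed -i 's/L=np.array(\[.44,.0\])/L=np.array([.475,.0])/' h.py; python3 - <<'E'
from h import *
np.set_printoptions(precision=3,suppress=True)
a=100
t,q=grasp(1,-hd(a),-Z,TH1); D=np.r_[L,.031]+.019*t
j=solve_ik(D,q); print(j)
move_to(D+[0,0,.12],q)
print(current_time_s(),current_q(),current_opening())
move_straight(D+[0,0,.02],velocity=.2)
print(move_straight(D-[0,0,.005],velocity=.04,until_force=4),current_eef_pos()-D,current_wrist_force())
ungrasp(); 
move_straight(current_eef_pos()-.10*t,velocity=.2); print(current_time_s(),current_q())
p=(current_eef_pos(),current_ee_rot()); np.savez("w2.npz",p=p[0],r=p[1])
w=capture("wrist"); s=capture("side"); tp=capture("top")
cv2.imwrite("pics/w2.png",w);cv2.imwrite("pics/t2.png",tp);cv2.imwrite("pics/s2.png",s)
cv2.imwrite("pics/ws2.png",np.hstack([cv2.resize(w,(400,300)),cv2.resize(s[150:300,180:380],(400,300))]))
t2,q2=grasp(2,-hd(a),-Z,TH2); C=np.r_[L,.03]+.027*-hd(a)+.019*t2
for z in (.1,.0):
  print(solve_ik(C+[0,0,z],q2))
E
```

```text
[-1.018  0.71   0.932  2.2   -0.479  0.534  0.379]
10.6667 [-1.232  0.548  1.22   2.133 -0.284  0.787  0.304] 0.05893250143694085
True [-0.001  0.    -0.001] [-1.063  0.275  0.71 ]
13.1333 [-1.252  0.593  1.169  2.147 -0.333  0.76   0.265]
[-0.864  0.652  1.261  2.088 -0.833  1.072 -2.119]
[-0.714  0.763  1.033  2.147 -1.02   0.903 -1.981]
```

View pics/ws2.png

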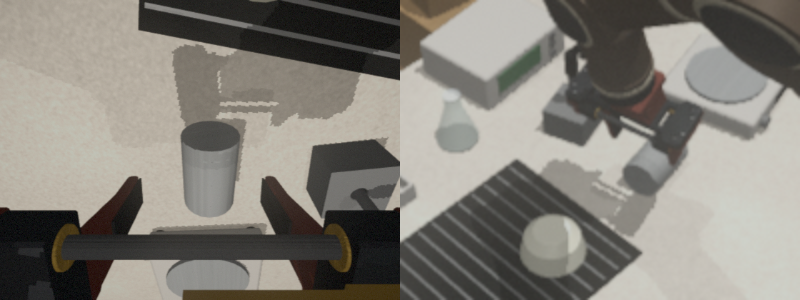

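The beaker lies still on the bench (wrist view ~ (210,170) in the composite), clear of the holder and stirrer. Next I lift, swing the wrist to the other branch and hover for the regrasp.

```bash
python3 - <<'E'
from h import *
np.set_printoptions(precision=3,suppress=True)
a=100; M=-hd(a)
for z in (.1,.06,.03):
    try: move_straight(current_eef_pos()+[0,0,z],velocity=.25); break
    except PlanningError: pass
set_joints([0,.15,-.2,2.15,1.0,.75,2.2]); print(current_time_s(),current_eef_pos())
t2,q2=grasp(2,M,-Z,TH2); C=np.r_[L,.030]+.025*M+.019*t2
print(solve_ik(C,q2),solve_ik(C+[0,0,.12],q2))
move_to(C+[0,0,.12],q2); print(current_time_s(),current_q())
p=(current_eef_pos(),current_ee_rot()); np.savez("w3.npz",p=p[0],r=p[1])
w=capture("wrist"); cv2.imwrite("pics/w3.png",w)
t3,q3=grasp(2,Z,hd(-70),TH2)
print(solve_ik(np.r_[P,.25]+.019*t3,q3))
E
```

```text
15.5833 [ 0.559 -0.145  0.231]
[ 0.641  0.634 -0.797  2.064  0.54   0.691  2.83 ] [ 0.942  0.607 -1.23   1.969  0.554  1.014  2.782]
16.7167 [ 0.94   0.607 -1.228  1.97   0.555  1.013  2.781]
[ 0.194  0.702 -0.652  2.257  1.674  1.851  1.882]
```

View pics/w3.png

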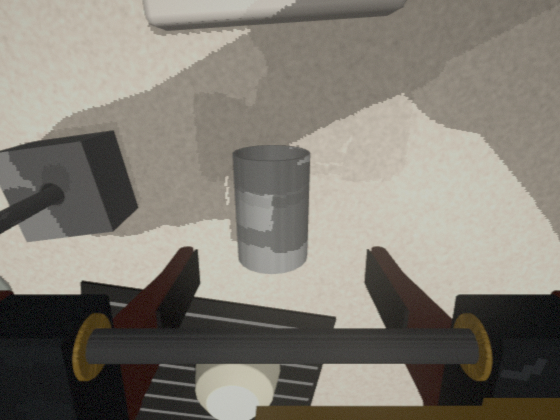

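The mouth (272,155) points towards the stirrer and the body is about 9 px left of the finger centre (281). I'll correct for that, descend and grip.

```bash
python3 - <<'E'
from h import *
np.set_printoptions(precision=3,suppress=True)
d=np.load("w3.npz"); ps=(d["p"],d["r"])
a=100; M=-hd(a)
r=on_plane("wrist",(272,150),.06,ps)[:2]; b=on_plane("wrist",(272.5,266),.045,ps)[:2]
print("mouth",r,"bottom",b,"len",np.linalg.norm(r-b),"yaw",np.degrees(np.arctan2(*(r-b)[::-1])))
ax=(r-b)/np.linalg.norm(r-b); M=np.r_[ax,0]
exp_m=L+.062*-hd(a)[:2]; print("expected mouth",exp_m)
c=r-.035*ax           # 35 mm from mouth
t2,q2=grasp(2,M,-Z,TH2); C=np.r_[c,.030]+.019*t2; print(C, solve_ik(C,q2))
move_to(C+[0,0,.09],q2)
print(move_straight(C,velocity=.15,until_force=8),current_eef_pos()-C,current_wrist_force())
close(); print(current_opening(),current_grasp_force(),current_wrist_force(),current_time_s())
np.savez("g2.npz",M=M)
E
```

```text
mouth [ 0.492 -0.068] bottom [0.476 0.03 ] len 0.09928243372324307 yaw -80.61311803579973
expected mouth [ 0.486 -0.061]
[ 0.486 -0.032  0.011] [ 0.8    0.756 -1.021  2.037  0.753  0.814  2.657]
False [0.001 0.    0.001] [ 0.06  -0.498 -0.01 ]
0.06046807759548272 29.99269288033247 [ 0.295 -1.74   4.199] 18.325
```

```bash
python3 - <<'E'
from h import *
np.set_printoptions(precision=3,suppress=True)
print(on_plane("top",(360.9,220.3),.045))
move_straight(current_eef_pos()+[0,0,.13],velocity=.2); print(current_opening(),current_wrist_force(),current_time_s(),current_q())
lo,hi=np.array([-2.95,-.29,-1.47,.14,-1.03,.13,-2.86]),np.array([2.95,1.99,1.44,2.54,4.17,1.85,2.86])
for y in range(-100,-39,10):
    t,q=grasp(2,Z,hd(y),TH2); h=solve_ik(np.r_[P,.22]+.019*t,q); l=solve_ik(np.r_[P,.105]+.019*t,q)
    if h is not None and l is not None:
        h,l=np.array(h),np.array(l); print(y,h,l,min((h-lo).min(),(hi-h).min(),(l-lo).min(),(hi-l).min()).round(2),np.abs(h-l).max().round(2))
E
```

```text
[ 0.521 -0.225  0.045]
0.06001940269112223 [-0.546  0.204 -2.345] 19.125 [ 0.962  0.617 -1.246  1.941  0.557  1.047  2.787]
-100 [-0.103  0.807 -0.219  1.859  1.205  1.802  1.959] [-0.101  1.014 -0.219  1.816  1.218  1.756  1.802] 0.05 0.21
-90 [ 0.023  0.793 -0.425  1.989  1.377  1.851  1.892] [-0.13   0.985 -0.219  1.955  1.339  1.694  1.732] -0.0 0.21
-80 [-0.041  0.737 -0.36   2.133  1.478  1.738  1.844] [-0.093  0.976 -0.285  2.088  1.502  1.708  1.648] 0.11 0.24
-70 [ 0.072  0.732 -0.498  2.262  1.654  1.778  1.798] [ 0.029  1.003 -0.426  2.213  1.705  1.823  1.589] 0.03 0.27
-60 [-0.136  0.662 -0.219  2.407  1.785  1.579  1.681] [-0.124  0.977 -0.219  2.347  1.83   1.686  1.454] 0.13 0.31
-50 [-0.254  0.653 -0.013  2.536  2.008  1.494  1.53 ] [-0.06   1.012 -0.219  2.456  2.052  1.779  1.383] 0.0 0.36
```

```bash
python3 - <<'E'
from h import *
np.set_printoptions(precision=3,suppress=True)
t,q=grasp(2,Z,hd(-60),TH2); C=np.r_[.5215,-.2255,.045+.056]+.019*t
move_to(C+[0,0,.12],q); print(current_time_s(),current_q(),current_opening())
move_straight(C+[0,0,.03],velocity=.15)
p=(current_eef_pos(),current_ee_rot()); np.savez("w4.npz",p=p[0],r=p[1])
w=capture("wrist"); s=capture("side"); tp=capture("top")
cv2.imwrite("pics/w4.png",w); cv2.imwrite("pics/s4.png",s); cv2.imwrite("pics/t4.png",tp)
cv2.imwrite("pics/ws4.png",np.hstack([cv2.resize(tp[150:300,250:450],(400,300)),cv2.resize(s[120:270,250:450],(400,300))]))
E
```

```text
20.425 [-0.137  0.66  -0.22   2.408  1.781  1.577  1.684] 0.06034484764753805
```

View pics/ws4.png

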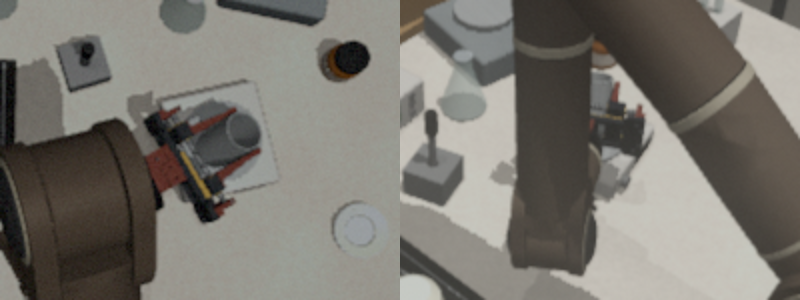

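```bash
python3 - <<'E'
from h import *
np.set_printoptions(precision=4,suppress=True)
t,q=grasp(2,Z,hd(-60),TH2); print("grasp pt",current_eef_pos()-.019*t, t)
for uv in ((371.5,215.5),(370.5,216)): print(on_plane("top",uv,.165))
s=cv2.imread("pics/t4.png"); w=cv2.imread("pics/w4.png")
cv2.imwrite("pics/c4.png",np.hstack([cv2.resize(s[190:250,325:405],(400,300),interpolation=cv2.INTER_CUBIC),cv2.resize(w,(400,300))]))
E
```

```text
grasp pt [ 0.5216 -0.2257  0.132 ] [ 0.4973 -0.8613 -0.1045]
[ 0.5239 -0.2289  0.165 ]
[ 0.5224 -0.226   0.165 ]
```

View pics/c4.png

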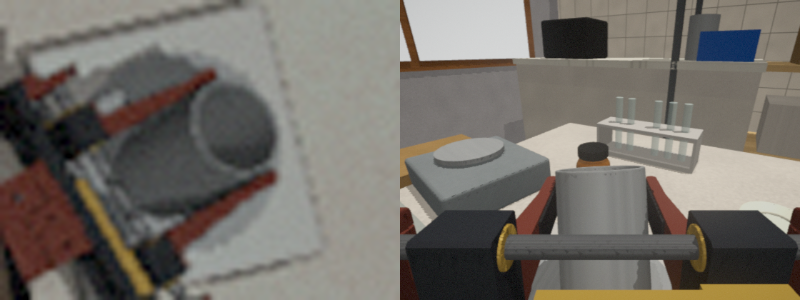

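The mouth is up at (372,215), about 4 mm from the plate axis, and nearly upright. I'll lower it to contact and release.

```bash
python3 - <<'E'
from h import *
np.set_printoptions(precision=4,suppress=True)
t,q=grasp(2,Z,hd(-60),TH2); C=np.r_[.5215,-.2255,.045+.056]+.019*t
print(move_straight(C-[0,0,.010],velocity=.04,until_force=8),current_eef_pos()-C,current_wrist_force(),current_time_s())
ungrasp(); sleep(.2)
move_straight(current_eef_pos()-.13*np.r_[t[:2],0],velocity=.2)
move_straight(current_eef_pos()+[0,0,.16],velocity=.3)
print(current_time_s(),current_q())
qd=grasp(1,Z,-Z,90)
# tool down hover near electrode
j=None
for y in (0,90,-90,45,-45,180,135,-135):
    qq=R.from_matrix(np.c_[hd(y),np.cross(-Z,hd(y)),-Z]).as_quat()
    h=solve_ik([.645,-.003,.30],qq); print(y,h)
E
```

```text
True [ 0.0003 -0.0003  0.0171] [-0.247   0.2283  5.3272] 21.8417
24.15 [-0.3086  0.5184 -0.4539  2.4398  1.4128  1.7218  1.7543]Traceback (most recent call last):
  File "<stdin>", line 9, in <module>
  File "h.py", line 21, in grasp
    return t,R.from_matrix(np.c_[x,np.cross(t,x),t]).as_quat()
             ~~~~~~~~~~~~~^^^^^^^^^^^^^^^^^^^^^^^^^^
  File "scipy/spatial/transform/_rotation.pyx", line 1143, in scipy.spatial.transform._rotation.Rotation.from_matrix
ValueError: Non-positive determinant (left-handed or null coordinate frame) in rotation matrix 0: [[-0. -0.  0.]
 [-0.  0.  0.]
 [-1.  0. -1.]].
```

```bash
python3 - <<'E'
from h import *
s=capture("side"); tp=capture("top")
cv2.imwrite("pics/t5.png",tp);cv2.imwrite("pics/s5.png",s)
cv2.imwrite("pics/ws5.png",np.hstack([cv2.resize(tp[140:290,250:450],(400,300)),cv2.resize(s[120:270,240:440],(400,300))]))
for y in (0,90,-90,45,-45,180,135,-135):
    qq=R.from_matrix(np.c_[hd(y),np.cross(-Z,hd(y)),-Z]).as_quat()
    h=solve_ik([.645,-.003,.30],qq); print(y,None if h is None else np.round(h,2))
E
```

```text
0 [-0.8   0.66  1.26  1.49 -0.63  1.45 -1.1 ]
90 [-0.49  0.44  0.61  1.47 -0.25  1.32  0.15]
-90 [ 0.46  0.52 -0.82  1.4   0.38  1.39  2.78]
45 [-0.8   0.66  1.26  1.49 -0.63  1.45 -0.31]
-45 [-0.8   0.66  1.26  1.49 -0.63  1.45 -1.89]
180 [ 0.18  0.42 -0.36  1.42  0.15  1.33  1.38]
135 [ 0.04  0.4  -0.16  1.43  0.06  1.32  0.66]
-135 [ 0.33  0.46 -0.6   1.41  0.26  1.35  2.08]
```

View pics/ws5.png

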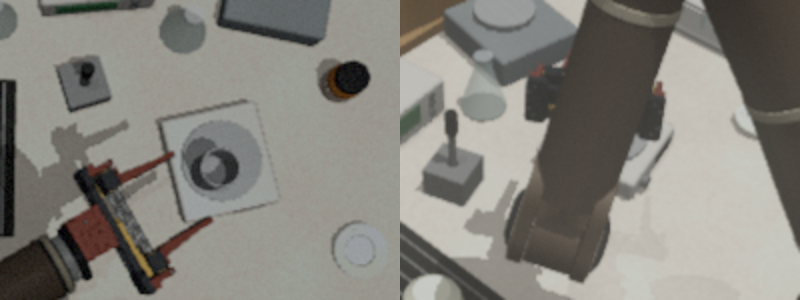

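The beaker stands mouth-up on the plate but is off-centre towards the robot's left (mouth px ~356,225). I'll measure it and re-centre it with a top-down grasp.

```bash
python3 - <<'E'
from h import *
np.set_printoptions(precision=4,suppress=True)
g=cv2.cvtColor(cv2.imread("pics/t5.png"),cv2.COLOR_BGR2GRAY)
s=8;x0,y0=325,190; c=cv2.GaussianBlur(cv2.resize(g[y0:y0+60,x0:x0+70],None,fx=s,fy=s,interpolation=cv2.INTER_CUBIC),(0,0),3)
for nm,r0,r1,z in (("rim",8.5,12,.135),("plate",18.5,22.5,.045)):
    C=cv2.HoughCircles(c,cv2.HOUGH_GRADIENT,1.5,200,param1=50,param2=8,minRadius=int(r0*s),maxRadius=int(r1*s))
    u=(C[0,0,:2]+.5)/s-.5+[x0,y0]; print(nm,u,C[0,0,2]/s,on_plane("top",u,z)); cv2.circle(c,tuple(int(v) for v in C[0,0,:2]),int(C[0,0,2]),255 if nm=="rim" else 0,1)
cv2.imwrite("pics/c5.png",c)
print(current_eef_pos())
for y in (90,120,150,180,210):
    qq=R.from_matrix(np.c_[hd(y),np.cross(-Z,hd(y)),-Z]).as_quat()
    for z in (.25,.1):
        h=solve_ik([.51,-.2,z],qq); print(y,z,None if h is None else np.round(h,2))
E
```

```text
rim [359.9062 223.4062] 8.81875 [ 0.5033 -0.2016  0.135 ]
plate [358.9688 236.5312] 21.7625 [ 0.4693 -0.2182  0.045 ]
[ 0.4664 -0.1311  0.2748]
90 0.25 [ 0.13  0.25  0.19  1.76 -0.05  1.13  0.34]
90 0.1 [ 0.3   0.42 -0.01  1.91  0.01  0.81  0.28]
120 0.25 [ 0.4   0.26 -0.14  1.74  0.04  1.14  0.77]
120 0.1 [ 0.48  0.44 -0.26  1.9   0.15  0.83  0.68]
150 0.25 [ 0.49  0.27 -0.25  1.74  0.07  1.14  1.26]
150 0.1 [ 0.59  0.45 -0.4   1.89  0.23  0.84  1.13]
180 0.25 [ 0.49  0.27 -0.26  1.74  0.08  1.14  1.79]
180 0.1 [ 0.63  0.46 -0.44  1.89  0.26  0.85  1.63]
210 0.25 [ 0.41  0.26 -0.15  1.74  0.04  1.14  2.34]
210 0.1 [ 0.59  0.45 -0.4   1.89  0.23  0.84  2.17]
```

View pics/c5.png

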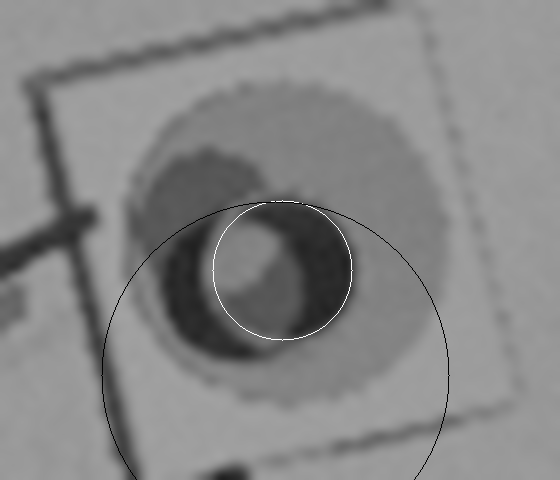

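The rim centre is at ~(359,223.5) px, i.e. ≈(.503,−.199), 31 mm off the plate centre (.522,−.224). I'll re-grip from above and move it.

```bash
cat >> h.py <<'E'
def down(yaw,tilt=0,d=None):
    """tool down, camera side at yaw; tilt leans the tool's back (cap) towards the camera side"""
    x=hd(yaw); c,s=np.cos(np.radians(tilt)),np.sin(np.radians(tilt)); z=-c*Z-s*x; xx=c*x-s*Z
    return z,R.from_matrix(np.c_[xx,np.cross(z,xx),z]).as_quat()
E
python3 - <<'E'
from h import *
np.set_printoptions(precision=4,suppress=True)
b=np.array([.503,-.199]); p=np.array([.522,-.224])
_,q=down(180)
move_to([*b,.24],q); print(current_time_s(),current_q())
pose=(current_eef_pos(),current_ee_rot()); w=capture("wrist"); cv2.imwrite("pics/w6.png",w); np.savez("w6.npz",p=pose[0],r=pose[1])
print(move_straight([*b,.094],velocity=.15,until_force=6),current_eef_pos())
close(); print(current_opening(),current_grasp_force(),current_wrist_force())
move_straight([*b,.100],velocity=.05); move_straight([*p,.100],velocity=.06)
print(move_straight([*p,.088],velocity=.02,until_force=5),current_eef_pos(),current_wrist_force(),current_opening())
ungrasp(); sleep(.2); print(current_opening())
move_straight([*p,.24],velocity=.2); print(current_time_s(),current_q())
pose=(current_eef_pos(),current_ee_rot()); w=capture("wrist"); cv2.imwrite("pics/w7.png",w); np.savez("w7.npz",p=pose[0],r=pose[1])
E
```

```text
25.4583 [ 0.503   0.2712 -0.267   1.7675  0.0787  1.1189  1.7845]
False [ 0.5035 -0.199   0.0947]
0.05857244467212614 30.000255396589637 [ 0.1272 -1.6913  3.2464]
True [ 0.5222 -0.2239  0.0942] [-0.5258  0.4922  4.1435] 0.058772493440254515
0.0879572313603582
30.2667 [ 0.5218  0.3165 -0.2563  1.7028  0.0868  1.1364  1.8116]
```

```bash
python3 - <<'E'
from h import *
np.set_printoptions(precision=4,suppress=True)
p=camera_params("wrist"); K=p["intrinsics"]
for n in ("w6","w7"):
    d=np.load(n+".npz"); ps=(d["p"],d["r"]); T=np.eye(4); T[:3,:3]=R.from_quat(d["r"]).as_matrix(); T[:3,3]=d["p"]; Cw=np.linalg.inv(T@p["hand_eye"])
    def proj(P): c=(Cw@np.r_[P,1])[:3]; return (K@c/c[2])[:2],c[2]
    g=cv2.cvtColor(cv2.imread(f"pics/{n}.png"),cv2.COLOR_BGR2GRAY)
    e,dep=proj(np.r_[d["p"][:2],.135]); r=30*K[0,0]/dep/1000; print(n,"expect",e,r)
    C=cv2.HoughCircles(cv2.GaussianBlur(g,(0,0),1.2),cv2.HOUGH_GRADIENT,1,15,param1=70,param2=12,minRadius=int(r*.85),maxRadius=int(r*1.1))
    for c in C[0]:
        if np.hypot(*(c[:2]-e))<45: print("  rim?",c,on_plane("wrist",c[:2],.135,ps))
    # steel plate / top-view mask
t=capture("top"); cv2.imwrite("pics/t7.png",t); g=cv2.cvtColor(t,cv2.COLOR_BGR2GRAY)
print(np.array2string(g[206:238:2,335:390:2]))
# electrode: dark cap in the top view, and holder
t5=cv2.imread("pics/t5.png"); gg=cv2.cvtColor(t5,cv2.COLOR_BGR2GRAY)[160:200,275:310]
m=(gg<45).astype(np.uint8); n,l,st,ce=cv2.connectedComponentsWithStats(m); print([(st[i].tolist(),(ce[i]+[275,160]).round(1).tolist()) for i in range(1,n) if st[i,4]>8])
for uv,z in (((294.5,174.3),.154),((292.1,181.2),.05)): print(on_plane("top",uv,z))
print(np.array2string(gg[6:30,8:32]))
E
```

```text
w6 expect [282.5102 212.8823] 36.45143627751729
  rim? [274.5 213.5  31.6] [ 0.5021 -0.204   0.135 ]
  rim? [280.5 194.5  32.7] [ 0.4861 -0.1991  0.135 ]
w7 expect [282.541  212.1822] 36.32489331212533
  rim? [281.5 213.5  32.9] [ 0.5225 -0.2247  0.135 ]
  rim? [282.5 195.5  33.4] [ 0.5072 -0.2239  0.135 ]
[[114 111 115 115 117 131 134 123  92  19  25  27  30  21  21  27  24  67
  123 128 142 162 128   2  67  22  25   4]
 [116 116 113 115 105 134 135 118  95   6  25  20   8  20  27  28  25 105
  138 138 136 159 131   0  58  43  25  19]
 [119 115 115 118 105 136 135  89  91  17  20  29  29  27  34  30  22  44
   70 126 132 126 135  15  26  69  26  26]
 [116 113 115 100 120 134 137  90  94  19  55  25  26  23  31  25  30  46
   54  53 117 129 108  15   3  60  37  24]
 [110 116 114  88 132 139 137  85  91  26  38  32  27  28  28  21  32  43
   48  55  75  85  62  21  19  30  62  18]
 [107 118 117  98 136 136 133 111  89  22  28  29  28  25  27  33  33  20
   25  25  31  32  18  28  22   5  32  66]
 [100 119 117 112 138 137 132 125  74  20  18  35  35  31  28  27  23  20
   28  42  25  2
[... 2897 characters left out ...]
02 101 106 109 103 102  98  86  85  84  91  99 100  98 100  99 106
  101 101 102 129 156 156]
 [105 104 108 104 103 106 104 106 104 106 106 104  97  98  97 100 104 103
  105 107 102 121 145 159]
 [110 106 107 107 104 104 104 107 105 107 104  99 106 103 102 104 106 106
  109 106 100 109 139 159]
 [ 98 104 108 104 105 105 103 101 106 105 107 104 109 106 105 108 107 102
  108 108 104 102 137 157]
 [ 94 105 104 104 103 103 106 107 103 108 106 107 105 107 103 106 106 105
  108 104 108 103 123 147]
 [ 77 107 105 105 104 106 105 108 105 109 105 108 106 105 105 107 109 106
  104  95  84  75 102 144]
 [ 57  99 103 106 105 107 103 106 108 106 103 106 102 108 107  97  87  84
   70  61  46  45 115 154]]
```

```bash
python3 - <<'E'
from h import *
np.set_printoptions(precision=4,suppress=True)
e=np.array([.6447,-.0045]); _,q=down(180)
move_to([*e,.24],q)
print(move_straight([*e,.117],velocity=.15,until_force=6),current_eef_pos())
f0=current_wrist_force(); close(); print(current_opening(),current_grasp_force(),current_wrist_force()-f0)
move_straight([*e,.30],velocity=.15); print(current_time_s(),current_opening(),current_wrist_force()-f0,current_eef_pos())
bk=np.array([.5225,-.2247]); yaw=165; d=hd(yaw)
z,q1=down(yaw,14); tip=np.r_[bk,.053]-.012*d; T=tip-.113*z
for h in (.12,0): print(solve_ik(T+[0,0,h],q1))
move_to(T+[0,0,.12],q1); print(current_time_s(),current_opening(),current_q())
s=capture("side"); t=capture("top"); cv2.imwrite("pics/s8.png",s); cv2.imwrite("pics/t8.png",t)
p=(current_eef_pos(),current_ee_rot()); np.savez("w8.npz",p=p[0],r=p[1]); cv2.imwrite("pics/w8.png",capture("wrist"))
E
```

```text
False [ 0.6454 -0.0047  0.118 ]
0.019611646892669615 29.999842000947865 [ 0.4013 -0.1156 -0.2095]
34.75 0.019268459967369984 [ 0.3899  0.339  -0.4967] [ 0.6443 -0.0046  0.2989]
[ 0.5528  0.1107 -0.2379  1.8791  0.0153  0.9109  1.6206]
[ 0.5516  0.2416 -0.252   2.0334  0.0798  0.6311  1.5642]
35.7583 0.01912016543875195 [ 0.5517  0.1116 -0.2396  1.8776  0.0151  0.9113  1.6202]
```

```bash
python3 - <<'E'
from h import *
np.set_printoptions(precision=4,suppress=True)
bk=np.array([.5225,-.2247]); yaw=165; d=hd(yaw)
z,q1=down(yaw,14); tip=np.r_[bk,.053]-.012*d; T=tip-.113*z
hit=move_straight(T+[0,0,.01],velocity=.10,until_force=3); print(hit,current_eef_pos()-T,current_wrist_force(),current_opening())
if not hit:
    z2,q2=down(yaw,19); T2=tip+[0,0,.01]-.113*z2
    print(move_straight(T2,velocity=.04,attitude=q2,until_force=2.5),current_eef_pos()-T2,current_wrist_force())
    print(move_straight(T2-[0,0,.016],velocity=.03,until_force=2),current_eef_pos()-T2,current_wrist_force(),current_time_s())
E
```

```text
False [ 0.0004 -0.0001  0.0106] [-0.2189 -0.0723  0.6333] 0.019691975400774157
True [ 0.0059 -0.0016  0.0021] [ 0.1611 -0.7289 -0.4996]
True [ 0.0018 -0.0003 -0.0127] [ 0.0521 -0.5605  3.5153] 37.8917
```

The tip is on the inner floor. I'll release, back off along the tool axis and check.

```bash
python3 - <<'E'
from h import *
np.set_printoptions(precision=4,suppress=True)
ungrasp(); sleep(.3)
z=R.from_quat(current_ee_rot()).as_matrix()[:,2]; print(np.degrees(np.arccos(-z[2])))
move_straight(current_eef_pos()-.10*z,velocity=.15)
move_to(current_eef_pos()+[-.1,.12,.08],down(165)[1]); sleep(.5)
print(current_time_s(),current_eef_pos())
t=capture("top"); s=capture("side"); cv2.imwrite("pics/t9.png",t); cv2.imwrite("pics/s9.png",s)
t0=cv2.imread("pics/top0.png"); 
print("green etc diff", [(n,int(cv2.absdiff(t,t0)[y-9:y+9,x-9:x+9].mean())) for n,x,y in (("dish",231,230),("green",145,278),("flask",341,154),("petri",430,264),("jar",424,180))])
g=cv2.cvtColor(t,cv2.COLOR_BGR2GRAY); print(np.array2string(g[202:236,340:386:2]))
m=(g[195:240,335:395]<45).astype(np.uint8); n,l,st,ce=cv2.connectedComponentsWithStats(m); print([(st[i].tolist(),(ce[i]+[335,195]).round(1).tolist()) for i in range(1,n) if st[i,4]>8])
E
```

```text
15.71984476883603
41.3667 [ 0.3734 -0.0916  0.3326]
green etc diff [('dish', 10), ('green', 7), ('flask', 8), ('petri', 16), ('jar', 7)]
[[156 159 156 159 158 123 121 132 131 132 130 127 127 125 129 146 156 154
  155 157 136 156 153]
 [157 157 153 156 150 117 128 104 105 106 119 130 126 128 131 132 152 157
  154 154 141 155 154]
 [157 158 158 142 127 132 119  74  85  81  95 105 133 130 129 129 135 145
  156 154 146 155 155]
 [158 158 158 118 129 117  97  86  86  89  89  85 136 130 128 130 129 136
  155 154 149 152 153]
 [158 156 147 119 129  97  85  86  88  88  85  89 121 130 131 128 128 131
  152 154 148 135 153]
 [157 159 140 125 129  87  88  89  87  86  85  88  92 128 123 131 129 124
  147 155 153 137 153]
 [159 159 120 129 133  81  88  85  83  83  87  96 103  97  99 127 125 127
  140 155 156 148 153]
 [159 149 116 128 118  87  85  89  88  89  78 105  83  55  60  93 128 131
  129 147 156 147 156]
 [157 141 127 127 111  87  87  88  91  75  94  79  53  52  52  43  92 130
  125 146 156 133 153]
 [159 121 130 128 112  85  83  90  84  51  93  52  45  52  46  55  47 117
  126 138 158 13
[... 1717 characters left out ...]
  22   1 137
  130 134 156 156 155]
 [157 152 126 132 132 133 134 131 133 134 122 124 128  83  20  20   0 137
  130 147 158 158 156]
 [162 158 131 134 133 133 129 132 133 130 133 128 127 100  22  15  38 132
  132 152 155 155 155]
 [159 158 133 134 133 136 130 134 134 134 134 129 125 118  16   8  93 130
  133 154 156 156 156]
 [159 158 149 122 132 133 134 136 134 134 134 132 126 127  93  99 127 130
  146 156 158 155 153]
 [156 158 158 126 131 135 132 133 131 131 134 129 122 122 125 134 131 137
  156 156 157 154 158]
 [153 154 158 150 113 135 135 131 129 130 130 128 124 124 129 132 131 143
  158 157 158 155 157]]
[([17, 17, 10, 16, 56], [355.3, 220.4]), ([27, 17, 14, 21, 139], [369.1, 222.2])]
```

```bash
python3 - <<'E'
from h import *
t=capture("top"); t9=cv2.imread("pics/t9.png"); print("motion",cv2.absdiff(t,t9)[200:240,335:395].mean())
print("rim",on_plane("top",(365,218.7),.135).round(4),"plate",on_plane("top",(360.7,220.1),.045).round(4),current_time_s())
print(close_job())
E
```

```text
motion 2.1734722222222222
rim [ 0.5175 -0.217   0.135 ] plate [ 0.5219 -0.2246  0.045 ] 41.5167
the job is handed in; nothing more can be done
None
```

The job is handed in at about 41.5 s: the beaker stands mouth-up about 9 mm off the plate's centre by my last top-view estimate, with the electrode tip-down in it, leaning on the rim. On first release the beaker slid about 31 mm off centre, so I re-gripped it and moved it back. The last top image showed no sign that the dish, green look-alike, jar, petri dish or the flask beside the stirrer had moved; I did not compare the other flask or the reagent bottle.

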